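# Set the tension of a quick-release pipe hold-down

## Robot

A 7-joint arm with a two-finger parallel gripper is mounted at the origin on the work surface. World frame = base frame: x ahead of the robot, y to its left, z up, the work surface at z = 0. Lengths are in mm, angles in degrees, forces in N, time in s.
With the tool pointing down it reaches from about 425 to 875 mm from the base axis. Payload 4.7 kg.
Tool frame: the origin (TCP) lies midway between the tips of the shut fingers; the grasp point (between the pads) lies 19 mm behind it; z points along the fingers, y is the direction in which the jaws open and shut (so a half turn about z gives the same grasp; the last joint's range is limited). The gripper opens to 85 mm and grips with 20 to 120 N. Pads are 22 mm wide; open, the fingers measure 114 mm over their backs; the gripper's body (76 mm by 85 mm) begins 54 mm behind the grasp point. The pads swing forward as they close: fully open they stand 13 mm farther back than shut.
Start: joints at [73.86, 18.392, -4.016, 83.108, 1.295, 78.541, -3.26], TCP at [189.458, -621.796, 231.349] pointing down, gripper open.
Joint ranges: [-163.93, 163.93], [-17.29, 119.83], [-79.2, 71.16], [3.27, 140.29], [-89.18, 269.18], [5.43, 117.66], [-154.24, 154.24]. Speed limits (degrees/s): [147.25, 147.25, 180, 180, 180, 180, 180].

## Interface

Orientations are given as [roll, pitch, yaw] about the fixed x, y, z axes, in that order (R = Rz(yaw) Ry(pitch) Rx(roll)).
In Python, from workcell import ctrl, vision gives the robot as it stands.
- The arm moves only by the tool play_rows, never from a script. Its argument "moves" is one flat list of numbers, 7 for each row, row after row: the shift along the tool's x, y, z in mm, then the turn, a rotation vector about the tool's x, y, z in rad, then the closure, from 0 (fully open) to 1 (shut). In form: [dx, dy, dz, wx, wy, wz, jaw, dx, dy, dz, wx, wy, wz, jaw, ...]. A call has 1 to 10 rows; each row shifts and turns the commanded pose from where the row before left it, along the tool's axes as they then stand; what a row does not reach is not made up. A row lasts 1/8 s, in which the tool goes at most 62.5 mm and 10.7 degrees, less where a joint would pass 70% of its speed; a pose out of reach is approached as far as the arm can. A call is refused whole if a number of a shift passes 62.5 or a number of a turn 0.188, either way. A call with a gripper value outside its range is refused whole. The fingers move at their own pace and stop on an object; the grip force is fixed at half the most. Time passes only in rows, so rows that do not move let the fingers close. It gives the time, the measured TCP pose, the force and the opening at its end, in the units of the state.
- ctrl.get_state(): the state, without advancing time (a new reading comes with each control period).
- vision.capture(name): name is "scene" or "top" or "wrist"; returns the picture (400x640x3 uint8, red, green, blue); there is no depth.
- vision.camera_params(name): a dict with "fx", "fy", "cx", "cy" (pixels), "distortion" ([k1, k2, p1, p2, k3] as OpenCV has them; the pictures are not rectified), "rvec" (rotation vector, rad) and "tvec" (3), from world to camera coordinates, as OpenCV has them. Camera axes: x right, y down, z forward; pixel columns grow to the right and rows downward; lengths in mm; the calibration is good to about 2 mm. A picture is of the moment at which its call begins: read the wrist's pose just before it. camera_params takes no time and is no camera call; for the wrist camera it gives the pose at the moment of the call.
- ctrl.close_job(): hands the job in, once; it reports no verdict.
Trained networks look in the newest picture that a camera, given by its name, has taken for a name from the list of things; names that differ only in an ending like _2 or _b are one class to them, and where a whole thing is asked for, a point or a joint stands for the part that bears it (a point fixed in the world has none). Each returns a list of dicts, best first, with "p" (0 to 1); they miss things now and then, are a little off and sometimes report something else, mostly with a low value. They report only what shows in the picture. A call takes as long as a camera call. They do not tell look-alikes from the thing itself.
- vision.spot_in(camera, query): "extent" ([left, top, right, bottom] in pixels, round what is visible of it).
- vision.landmark_of(camera, query): "at" ([row, column] in pixels: a listed point, or the origin of a listed thing).
The state is a dict: "t": time; "joints": joint angles; "joint_vel": joint speeds; "effort": joint torques, N m; "tool_pos": TCP position; "tcp_rot": TCP orientation; "force": force on the tool from outside, world axes, zero at the start; "torque": the same for the moment, N m; "finger_gap": finger opening in mm.
Only numpy, scipy, OpenCV 4.12 (cv2) and the standard library are available. Lean on these libraries where they do the work, as an engineer would, in place of code of your own. Each camera call takes 0.05 s, during which the arm holds its last target. There are 200 camera calls.

## Task

The grey drain pipe lies loose in the quick-release hold-down on the counter. Flip the cam lever fully open, then, with it open, turn the wing nut clockwise (seen from above) until its pointer is in line with the raised mark, and flip the lever fully closed again so that the foot clamps the pipe. Leave the pipe where it lies in its saddles and do not disturb the fittings around it; let go of everything at the end.

Things in the scene. Friction and masses are not known exactly. Their poses are not given: they have to be found in the camera images.
- clamp: Pipe hold-down bolted to the counter: grey base 155 x 180 x 12 mm, two V saddles holding the pipe along the clamp's y. Origin on the counter straight below the nut; z up. On the +x side a post (x 50 to 77 mm, 44 mm wide, 90 mm high), the lever outside it. A dark arm on the post carries the nut over the pipe; the cam raises arm, nut and foot together, by 5 mm at fully open.
- lever (a joint): Cam lever angle about a level axis along the clamp's x through point pivot. 0 = fully closed: level, pointing to the clamp's -y. Grows as the grip is raised and swung over the top; 2.4 = fully open at its stop, leaning to +y, 0.74 rad above level. Starts closed or nearly so (below 0.2). Hinge friction about 0.15 N m (2 N at the grip); it stays where it is left.
- pivot (a point): Point on the lever's hinge axis, in the plane in which the lever swings: 100 mm to the clamp's +x of its origin, 75 mm above the counter.
- lever_grip (a point): Centre of the black grip at the lever's end, 90 mm from pivot: a barrel 20 mm in diameter, 20 mm long, axis along the clamp's x: pinch its flat ends from above, along the clamp's x, and it turns between the fingers as the lever swings. The steel bar behind it is 10 mm wide, 12 mm thick. Closed, the grip is 75 mm above the counter, nothing beneath; 50 mm free at each side.
- nut (a joint): Wing nut angle about its vertical axis; grows clockwise seen from above. Starts between 0 and 0.5; at 1.5 the pointer is exactly in line with the raised mark. Stops at -0.05 and 2.2. Clockwise lowers the foot by 3 mm per rad (the nut itself keeps its height). Friction about 0.06 N m; stays where it is left.
- nut_grip (a point): On the nut's axis, where to grip it: the upright wing plate, 38 mm long, 10 mm thick, reaches from 15 mm below to 13 mm above this point. The arm's round top plate (36 mm radius) is 31 mm below it, the mark's top 22 mm below. Height above the counter: 143 mm with the lever closed, 148 mm with it open.
- pointer_tip (a point): Tip of the nut's pointer, a low 6 mm wide aluminium finger under one end of the wing plate and in line with it; 26.5 mm from the nut's axis, 4.5 mm above the arm's plate. The direction from nut_grip to here is that of the wing plate.
- mark (a point): Inner end of the raised mark, a steel rib 6 mm wide, 8.5 mm long and 9 mm high on the rim of the arm's round plate, on the clamp's -x side of the nut; this point is 28 mm from the nut's axis, 4 mm above the plate.
- foot: Black rubber foot, 28 mm diameter, 10 mm thick, on the spindle below the nut, sprung at 4.5 N per mm. Clear of the pipe at the start and when the lever is open; with the nut on the mark and the lever closed it presses the pipe down with about 11 N. This frame's origin lies 78 mm below the foot's underside, on the nut's axis.
- tee: Bystander: white plastic tee fitting, about 90 x 70 x 42 mm, lying loose. Origin under the crossing, on the counter.
- valve: Bystander: small brass ball valve with a flat steel handle, about 95 x 34 x 52 mm, lying loose. Origin under its middle, on the counter.
- coupling: Bystander: grey plastic sleeve, 62 mm diameter, 55 mm high, standing. Origin under its centre, on the counter.
- pipe: Loose grey plastic drain pipe, 50 mm outside diameter, 220 mm long, with a 58 mm socket at the clamp's +y end; lies level in the V saddles along the clamp's y. Origin on its axis, 100 mm from the plain end, 51 mm above the counter.
Things that resemble listed ones, but are neither listed nor needed, are in the scene too. Of the things like the pipe, leave any that is green or red; of the rest the larger one is meant.

How it is judged:
By the outcome, as a careful person would: the job done as asked, in the order asked, and still so for the second after the job is handed in, with the robot touching nothing.
It also fails if it takes over 72 s, if anything falls off the work surface, if the arm or the gripper's body presses on something with over 40 N, if the wrist force passes 120 N, or if a joint passes its speed limit or range.

## Working session

There is one attempt and no reset: what is moved stays moved. The work goes in short steps, Python scripts to look and compute and a tool call to move; the robot and the scene stay as the last step left them, time stands still between calls to the robot, and variables do not carry over. Pictures are saved under pics/ and viewed, about 8 in all and at most 12, crops included, and the job is handed in when it is done.

Besides the shell and the picture viewer there is one more tool, called after ">>>" as name(argument=value, ...), one argument or row to a line, values as JSON. play_rows: Moves the arm, as the interface text tells. Its arguments: {"type":"object","properties":{"moves":{"type":"array","items":{"type":"number"}}},"required":["moves"]}

```bash
mkdir -p pics; cat > h.py <<'E'
import numpy as np, cv2
from workcell import ctrl, vision
def cam(n):
    p=vision.camera_params(n); K=np.array([[p['fx'],0,p['cx']],[0,p['fy'],p['cy']],[0,0,1.]])
    return K,np.array(p['distortion'],float),np.array(p['rvec'],float),np.array(p['tvec'],float)
def ray(c,rc):
    K,d,r,t=c; u=cv2.undistortPoints(np.array([[[rc[1],rc[0]]]],float),K,d)[0,0]
    R=cv2.Rodrigues(r)[0]; return -R.T@t, R.T@np.array([u[0],u[1],1.])
def atz(c,rc,z):
    o,v=ray(c,rc); return o+v*(z-o[2])/v[2]
def tri(obs):
    A=np.zeros((3,3));b=np.zeros(3)
    for c,rc in obs:
        o,v=ray(c,rc); v=v/np.linalg.norm(v); P=np.eye(3)-np.outer(v,v); A+=P;b+=P@o
    return np.linalg.solve(A,b)
def proj(c,X):
    K,d,r,t=c; return cv2.projectPoints(np.array(X,float).reshape(-1,3),r,t,K,d)[0].reshape(-1,2)
def save(n,img,s=1): 
    cv2.imwrite('pics/'+n,cv2.resize(img[:,:,::-1],None,fx=s,fy=s,interpolation=cv2.INTER_CUBIC))
E
python3 - <<'E'
from h import *
ims=[]
for n in ['scene','top']:
    im=vision.capture(n); ims.append(im); c=cam(n)
    o,_=ray(c,[200,320]); print(n,o.round())
    for q in ['clamp','lever_grip','nut_grip','pointer_tip','mark','pivot','pipe']:
        r=vision.landmark_of(n,q); print(q,[(np.round(x['at']).tolist(),round(x['p'],2)) for x in r[:3]])
save('a.png',ims[0],1.25); save('b.png',ims[1],1.25)
print(ctrl.get_state())
E
```

```text
scene [1066. -374. 1051.]
clamp [([237.0, 296.0], 0.82), ([270.0, 298.0], 0.43)]
lever_grip [([272.0, 300.0], 0.71)]
nut_grip [([208.0, 287.0], 0.71)]
pointer_tip [([220.0, 278.0], 0.54), ([194.0, 468.0], 0.47)]
mark [([208.0, 282.0], 0.8), ([313.0, 188.0], 0.25)]
pivot [([247.0, 322.0], 0.89)]
pipe [([227.0, 291.0], 0.83), ([199.0, 190.0], 0.83), ([242.0, 414.0], 0.76)]
top [ 261.  -36. 1198.]
clamp [([199.0, 354.0], 0.8)]
lever_grip [([150.0, 374.0], 0.61)]
nut_grip [([192.0, 360.0], 0.66)]
pointer_tip [([190.0, 362.0], 0.6)]
mark [([202.0, 360.0], 0.61), ([161.0, 348.0], 0.41)]
pivot [([188.0, 460.0], 0.72), ([160.0, 344.0], 0.66)]
pipe [([216.0, 265.0], 0.95), ([287.0, 421.0], 0.87), ([196.0, 355.0], 0.83)]
{'t': 0.8, 'joints': array([73.85982057, 18.39107915, -4.01658232, 83.10604363,  1.29549385,
       78.5424583 , -3.26020106]), 'joint_vel': array([ 0.09198896,  0.04935054, -0.01685979,  0.01946759,  0.04071191,
       -0.04549815, -0.01754197]), 'effort': array([-5.70608836e-05, -4.93336093e+01, -3.81869422e-01, -3.14557850e+01,
        1.32153320e-02,  1.16607651e-03, -1.81617793e-05]), 'tool_pos': array([ 189.45875056, -621.79966893,  231.3714029 ]), 'tcp_rot': array([1.79994419e+02, 3.08273794e-03, 1.69492967e+01]), 'force': array([-0.59575461,  0.09437521, -0.14003703]), 'torque': array([-0.01741867,  0.01591322,  0.07157013]), 'finger_gap': 85.30222249583576}
```

View pics/a.png

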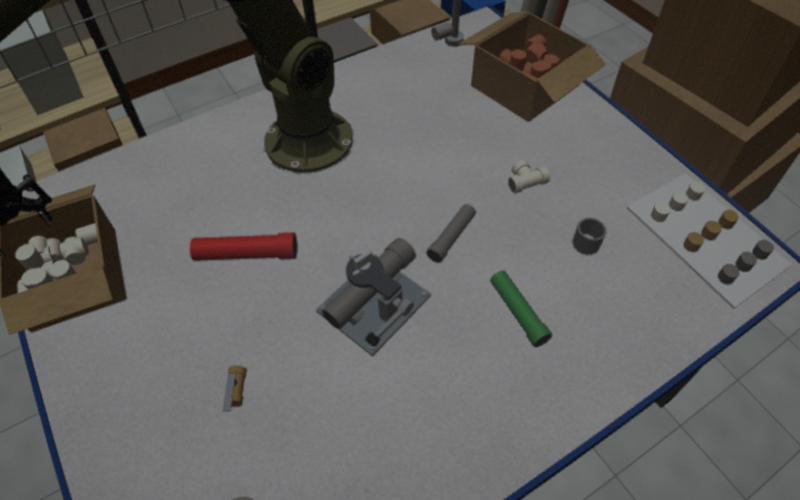

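View pics/b.png

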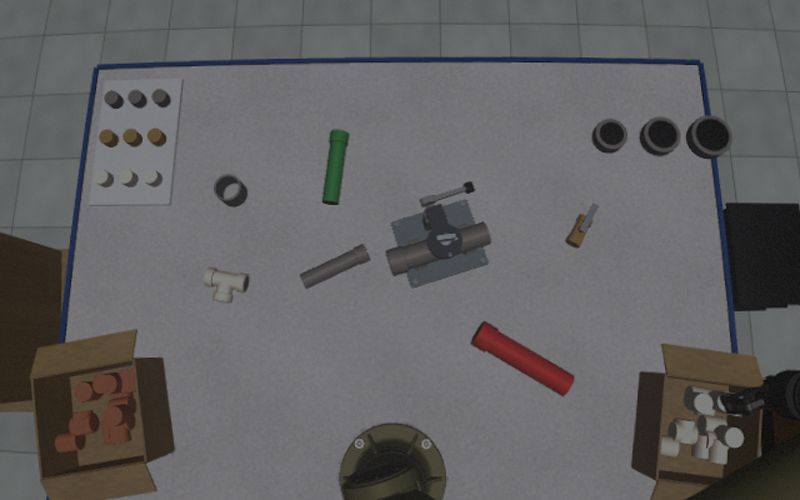

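```bash
python3 - <<'E'
from h import *
s,t=cam('scene'),cam('top')
for n,a,b in [('clamp',[237,296],[199,354]),('lg',[272,300],[150,374]),('nut',[208,287],[192,360]),('pt',[220,278],[190,362]),('mark',[208,282],[202,360]),('pivot',[247,322],[160,344]),('pipe',[227,291],[196,355])]:
    X=tri([(s,a),(t,b)]); print(n,X.round(1),(proj(s,X)[0][::-1]-a).round(1))
E
```

```text
clamp [ 486.  -105.9   12.8] [ 0.3 -2.1]
lg [ 606.8 -159.4   75.4] [ 0.2 -1.3]
nut [ 478.7 -115.3  140.1] [ 0.2 -1.2]
pt [ 484.9 -132.5  114.5] [-0.5  3.5]
mark [ 457.4 -117.6  116.3] [ 0.1 -0.7]
pivot [578.5 -80.6  75. ] [ 0.1 -0.5]
pipe [ 483.2 -110.1   60.7] [ 0.  -0.2]
```

Pictures: one clamp, scene ~(370,300) and top ~(440,240), with the lever closed on the far side. The clamp yaw is about 19.5°. I'll move in for a close wrist view.

>>> play_rows(
  moves=[42, -40, -10, 0, 0, 0, 0, 42, -40, -10, 0, 0, 0, 0, 42, -40, -10, 0, 0, 0, 0, 42, -40, -10, 0, 0, 0, 0, 42, -40, -10, 0, 0, 0, 0, 42, -40, -10, 0, 0, 0, 0, 42, -40, -10, 0, 0, 0, 0, 42, -40, -10, 0, 0, 0, 0, 42, -40, -10, 0, 0, 0, 0, 42, -40, -10, 0, 0, 0, 0],
)

```text
t: 2.05
tool_pos: [475.2, -115.0, 332.0]
tcp_rot: [179.9, -0.0, 16.9]
force: [0.7, -1.7, -1.0]
finger_gap: 85.3
```

>>> play_rows(
  moves=[0, 0, 0, 0, 0, -0.18, 0, 0, 0, 0, 0, 0, -0.18, 0, 0, 0, 0, 0, 0, -0.18, 0, 0, 0, 0, 0, 0, -0.18, 0, 0, 0, 0, 0, 0, -0.18, 0, 0, 0, 0, 0, 0, -0.18, 0, 0, 0, 0, 0, 0, -0.18, 0, 0, 0, 0, 0, 0, -0.18, 0, 0, 0, 0, 0, 0, -0.18, 0, 0, 0, 0, 0, 0, 0, 0],
)

```text
t: 3.3
tool_pos: [474.6, -116.7, 331.4]
tcp_rot: [180.0, 0.0, 109.7]
force: [-0.3, 0.3, 0.6]
finger_gap: 85.5
```

```bash
cat > look.py <<'E'
from h import *
import sys
st=ctrl.get_state(); c=cam('wrist'); im=vision.capture('wrist')
print(st['t'],st['tool_pos'].round(1),st['tcp_rot'].round(1),st['joints'].round(0)); print('cam',ray(c,[200,320])[0].round())
Z=dict(clamp=0,lever_grip=75,nut_grip=143,pointer_tip=116.5,mark=116,pivot=75,pipe=51)
for q in sys.argv[2:]:
    r=vision.landmark_of('wrist',q)
    for x in r[:2]: print(q,np.round(x['at'],1),round(x['p'],2),'at z',Z[q],atz(c,x['at'],Z[q]).round(1))
save(sys.argv[1],im,1.25)
E
python3 look.py c.png clamp lever_grip nut_grip pointer_tip mark pivot pipe
```

```text
3.3 [ 474.6 -116.7  331.4] [180.    0.  109.7] [ 43.  -2. -31.  95.  -1.  87.  32.]
cam [449. -49. 474.]
clamp [146.6 327.2] 0.55 at z 0 [ 481.5 -104.4    0. ]
lever_grip [220.2 395.4] 0.57 at z 75 [ 604.3 -161.3   75. ]
nut_grip [168.2 329.5] 0.85 at z 143 [ 482.5 -109.6  143. ]
mark [162.4 303.7] 0.86 at z 116 [ 453.3 -118.3  116. ]
pivot [158.  399.5] 0.96 at z 75 [573.3 -77.1  75. ]
pipe [203.3 146.8] 0.74 at z 51 [ 249.8 -269.4   51. ]
pipe [ 32.9 503.9] 0.6 at z 51 [645.2 121.7  51. ]
```

View pics/c.png

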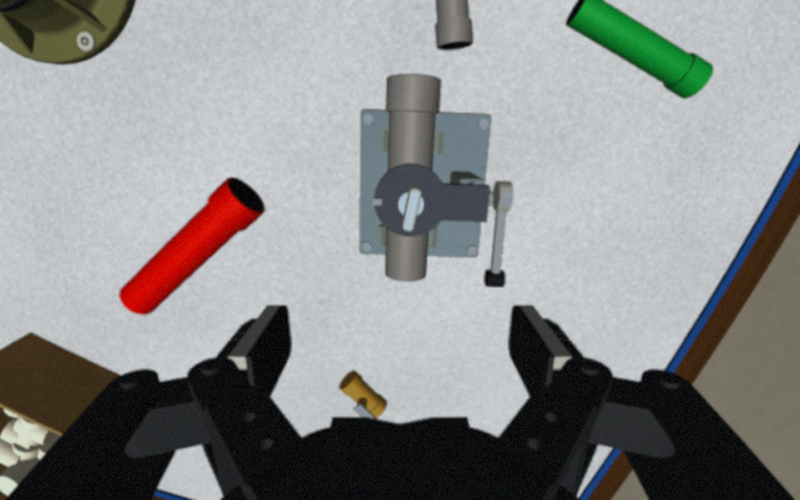

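The wrist view shows the nut at (411,203), the mark at (377,202), the lever hinge at (503,195) and the grip at (495,279). Next I'll fit the clamp pose jointly.

```bash
cat > fit.py <<'E'
from h import *
from scipy.optimize import least_squares
w=(np.array([449,-49,474]),)
s,t,k=cam('scene'),cam('top'),cam('wrist')
obs=[(s,'lg',272,300),(s,'nut',208,287),(s,'mark',208,282),(s,'pivot',247,322),
(t,'lg',150,374),(t,'nut',192,360),(t,'mark',202,360),(t,'pivot',160,344),
(k,'lg',220.2,395.4),(k,'nut',168.2,329.5),(k,'mark',162.4,303.7),(k,'pivot',158,399.5)]
def pts(x,y,yaw,th):
    R=np.array([[np.cos(yaw),-np.sin(yaw),0],[np.sin(yaw),np.cos(yaw),0],[0,0,1]])
    L=dict(nut=[0,0,143],mark=[-28,0,116],pivot=[100,0,75],lg=[100,-90*np.cos(th),75+90*np.sin(th)])
    return {n:R@np.array(v,float)+[x,y,0] for n,v in L.items()}
def f(p):
    P=pts(p[0],p[1],p[2],p[3]); return np.concatenate([proj(c,P[n])[0]-[u,v] for c,n,v,u in obs])
r=least_squares(f,[479,-113,.34,.05],loss='soft_l1')
print(r.x[:2],np.degrees(r.x[2]),r.x[3]); print(r.fun.reshape(-1,2).round(1).tolist())
for n,v in pts(*r.x).items(): print(n,v.round(1))
E
python3 fit.py
```

```text
[ 481.02972773 -109.95322004] 19.324359035392916 -0.014662638477623745
[[-2.6, 0.5], [1.2, -0.9], [-1.9, -0.3], [0.2, -1.6], [-0.2, 0.3], [-3.1, -1.6], [0.0, 0.8], [-1.8, 1.0], [0.2, 0.3], [-1.3, -0.1], [0.8, 1.1], [1.5, 0.5]]
nut [ 481. -110.  143.]
mark [ 454.6 -119.2  116. ]
pivot [575.4 -76.9  75. ]
lg [ 605.2 -161.8   73.7]
```

>>> play_rows(
  moves=[-17.3, 21.5, 32, 0, 0, 0, 0.5, -17.3, 21.5, 32, 0, 0, 0, 0.5, -17.3, 21.5, 32, 0, 0, 0, 0.5, -17.3, 21.5, 32, 0, 0, 0, 0.5, -17.3, 21.5, 32, 0, 0, 0.007, 0.5, 0, 0, 0, 0, 0, 0, 0.5, 0, 0, 0, 0, 0, 0, 0.5],
)

```text
t: 4.58
tool_pos: [605.0, -161.5, 171.8]
tcp_rot: [180.0, -0.0, 109.4]
force: [0.2, 0.3, -0.6]
finger_gap: 42.7
```

```bash
python3 look.py d.png lever_grip pivot nut_grip mark pointer_tip
```

```text
4.575 [ 605.  -161.5  171.8] [180.   -0.  109.4] [ 38.  20. -31.  90.  11.  72.  24.]
cam [580. -94. 314.]
lever_grip [197.2 320. ] 0.66 at z 75 [ 604.6 -163.4   75. ]
pivot [ 81.8 321.2] 0.72 at z 75 [575.3 -77.1  75. ]
nut_grip [ 66.9 140.6] 0.85 at z 143 [ 480.7 -106.   143. ]
mark [ 74.6 121.2] 0.75 at z 116 [ 453.7 -116.4  116. ]
mark [ 70.8 139.3] 0.68 at z 116 [ 464.7 -110.5  116. ]
pointer_tip [116.  163.4] 0.73 at z 116.5 [ 485.8 -133.   116.5]
pointer_tip [ 69.1 140.7] 0.21 at z 116.5 [ 465.7 -109.1  116.5]
```

View pics/d.png

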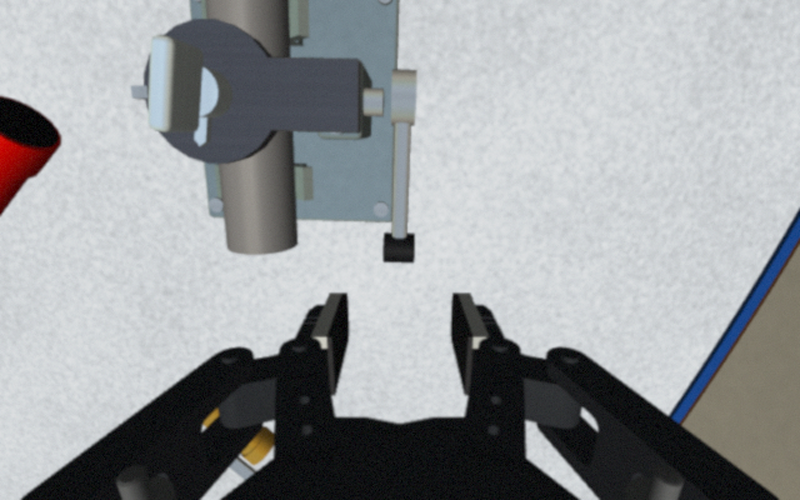

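Grip at (399,247), centred between the fingers. I'll descend and pinch.

>>> play_rows(
  moves=[-0.5, 0, 30, 0, 0, 0, 0.5, 0, 0, 30, 0, 0, 0, 0.5, 0, 0, 30, 0, 0, 0, 0.5, 0, 0, 26, 0, 0, 0, 0.5, 0, 0, 0, 0, 0, 0, 0.5, 0, 0, 0, 0, 0, 0, 0.9, 0, 0, 0, 0, 0, 0, 0.9, 0, 0, 0, 0, 0, 0, 0.9, 0, 0, 0, 0, 0, 0, 0.9],
)

```text
t: 6.0
tool_pos: [605.2, -162.9, 56.1]
tcp_rot: [-180.0, 0.0, 109.3]
force: [-4.3, -0.9, 3.7]
finger_gap: 19.2
```

>>> play_rows(
  moves=[0.65, 0, -10.77, 0, 0, 0, 0.9, 1.94, 0, -10.62, 0, 0, 0, 0.9, 3.19, 0, -10.31, 0, 0, 0, 0.9, 4.4, 0, -9.86, 0, 0, 0, 0.9, 5.55, 0, -9.25, 0, 0, 0, 0.9, 6.62, 0, -8.53, 0, 0, 0, 0.9, 7.59, 0, -7.67, 0, 0, 0, 0.9, 8.46, 0, -6.71, 0, 0, 0, 0.9, 9.2, 0, -5.65, 0, 0, 0, 0.9, 9.8, 0, -4.5, 0, 0, 0, 0.9],
)

```text
t: 7.25
tool_pos: [587.2, -107.9, 140.0]
tcp_rot: [179.8, 0.1, 109.4]
force: [6.1, -0.8, -11.5]
finger_gap: 19.1
```

>>> play_rows(
  moves=[10.28, 0, -3.3, 0, 0, 0, 0.9, 10.6, 0, -2.05, 0, 0, 0, 0.9, 10.76, 0, -0.76, 0, 0, 0, 0.9, 10.78, 0, 0.53, 0, 0, 0, 0.9, 10.64, 0, 1.82, 0, 0, 0, 0.9, 10.34, 0, 3.08, 0, 0, 0, 0.9, 9.89, 0, 4.28, 0, 0, 0, 0.9, 9.32, 0, 5.45, 0, 0, 0, 0.9, 8.6, 0, 6.53, 0, 0, 0, 0.9, 7.77, 0, 7.6, 0, 0, 0, 0.9],
)

```text
t: 8.5
tool_pos: [557.3, -13.3, 121.4]
tcp_rot: [179.5, 0.3, 109.5]
force: [0.4, 0.5, 10.0]
finger_gap: 18.7
```

>>> play_rows(
  moves=[0, 0, 0, 0, 0, 0, 0.9, 1.2, 0, 1.4, 0, 0, 0, 0.9, 1.2, 0, 1.4, 0, 0, 0, 0.9, 0, 0, 0, 0, 0, 0, 0.9],
)

```text
t: 9.0
tool_pos: [556.4, -10.5, 118.3]
tcp_rot: [179.5, 0.2, 109.5]
force: [1.3, 2.3, 8.8]
finger_gap: 18.5
```

>>> play_rows(
  moves=[1, 0, 2, 0, 0, 0, 0.9, 1, 0, 2, 0, 0, 0, 0.9, 0, 0, 0, 0, 0, 0, 0.9],
)

```text
t: 9.38
tool_pos: [555.4, -7.4, 114.5]
tcp_rot: [179.5, 0.1, 109.6]
force: [0.7, 4.0, 10.2]
finger_gap: 18.9
```

```bash
python3 look.py e.png lever_grip pivot nut_grip pointer_tip mark;python3 - <<'E'
from h import *
print(ctrl.get_state()['force'])
save('f.png',vision.capture('scene')[160:320,220:420],4)
print(vision.landmark_of('scene','lever_grip')[:2])
E
```

```text
9.375 [555.4  -7.4 114.5] [1.795e+02 1.000e-01 1.096e+02] [ 30.  15. -36. 104.  10.  63.  10.]
cam [529.  60. 257.]
lever_grip [297.8 321.6] 0.9 at z 75 [575.6 -63.   75. ]
lever_grip [357.5 100.9] 0.73 at z 75 [ 429.4 -177.1   75. ]
pivot [312.9 314.3] 0.59 at z 75 [574.9 -76.9  75. ]
mark [355.  101.2] 0.57 at z 116 [ 451.8 -121.5  116. ]
[ 0.22897478  3.98519612 11.22692137]
[{'at': [213.4, 340.1], 'p': 0.88}, {'at': [203.1, 282.8], 'p': 0.3}]
```

View pics/e.png

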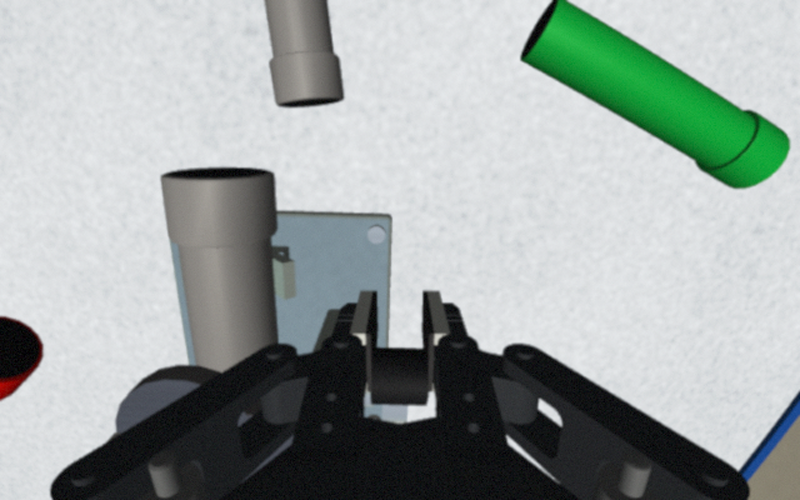

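```bash
cat > lev.py <<'E'
from h import *
a=np.radians(19.35); ex=np.array([np.cos(a),np.sin(a),0]); ey=np.array([-np.sin(a),np.cos(a),0]); piv=np.array([575.3,-77,75])
def lev(n,rc):
    o,v=ray(cam(n),rc); d=np.cross(ey,[0,0,1.])
    # intersect with swing plane
    P=o+v*((piv-o)@ex)/(v@ex) if abs(v@ex)>.15 else None
    # closest angle on the circle to the ray
    th=np.linspace(-.1,2.6,2701); C=piv+90*(-np.cos(th)[:,None]*ey+np.sin(th)[:,None]*np.array([0,0,1.]))
    u=v/np.linalg.norm(v); D=C-o; e=np.linalg.norm(D-np.outer(D@u,u),axis=1); i=e.argmin()
    loc=np.where((e[1:-1]<e[:-2])&(e[1:-1]<e[2:]))[0]+1
    print(n,'angles',[(th[j].round(3),e[j].round(1)) for j in loc])
if __name__=='__main__':
    import sys
    for n in sys.argv[1:]:
        if n!='wrist0': vision.capture(n)
        for x in vision.landmark_of(n,'lever_grip')[:2]: print(x['at'],x['p']); lev(n,x['at'])
E
python3 lev.py wrist scene; python3 -c "
from h import *
print(ctrl.get_state()['force'])"
```

```text
[299.7, 321.4] 0.7
wrist angles [(np.float64(2.306), np.float64(3.6))]
[212.2, 338.5] 0.86
scene angles [(np.float64(2.321), np.float64(1.1))]
[-0.05795902  4.66219874 11.14058642]
```

View pics/f.png

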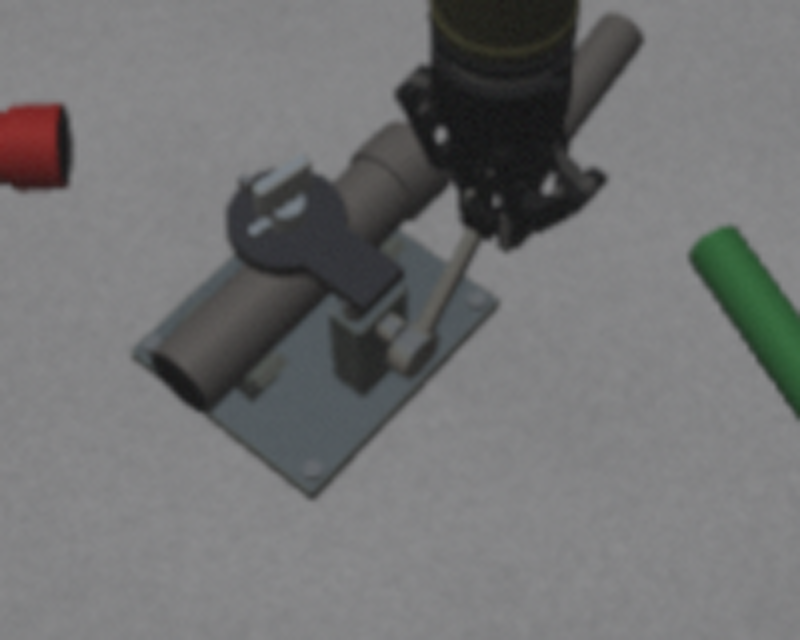

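>>> play_rows(
  moves=[1.3, 0, 1.4, 0, 0, 0, 0.9, 1.3, 0, 1.4, 0, 0, 0, 0.9, 1.3, 0, 1.4, 0, 0, 0, 0.9, 0, 0, 0, 0, 0, 0, 0.9],
)

```text
t: 10.48
tool_pos: [554.5, -4.2, 110.2]
tcp_rot: [179.5, 0.2, 109.5]
force: [1.1, 3.9, 9.3]
finger_gap: 19.0
```

```bash
python3 lev.py wrist scene; python3 -c "
from h import *
print(ctrl.get_state()['force'])"
```

```text
[298.9, 322.2] 0.73
wrist angles [(np.float64(2.369), np.float64(4.0))]
[212.5, 341.5] 0.83
scene angles [(np.float64(2.513), np.float64(0.3))]
[1.58552487 3.78134811 8.98097259]
```

>>> play_rows(
  moves=[1.3, 0, 1.4, 0, 0, 0, 0.9, 1.3, 0, 1.4, 0, 0, 0, 0.9, 1.3, 0, 1.4, 0, 0, 0, 0.9, 0, 0, 0, 0, 0, 0, 0.9],
)

```text
t: 11.18
tool_pos: [553.8, -2.1, 107.2]
tcp_rot: [179.5, 0.3, 109.5]
force: [-0.3, 0.1, 15.6]
finger_gap: 18.6
```

```bash
python3 lev.py wrist scene; python3 -c "
from h import *
print(ctrl.get_state()['force'])"
```

```text
[300.6, 320.9] 0.73
wrist angles [(np.float64(2.401), np.float64(3.5))]
[214.4, 343.7] 0.61
scene angles []
[ 0.42520224  0.99475812 16.02029746]
```

Now the force rises and the tool lags, so it is at the stop, and vision gives 2.40. One more nudge to confirm.

>>> play_rows(
  moves=[1.3, 0, 1.4, 0, 0, 0, 0.9, 1.3, 0, 1.4, 0, 0, 0, 0.9, 0, 0, 0, 0, 0, 0, 0.9],
)

```text
t: 11.75
tool_pos: [553.9, -2.0, 106.8]
tcp_rot: [179.4, 0.5, 109.4]
force: [-4.6, -3.1, 28.9]
finger_gap: 18.8
```

>>> play_rows(
  moves=[-1, 0, -1.2, 0, 0, 0, 0.9, 0, 0, 0, 0, 0, 0, 0.5, 0, 0, 0, 0, 0, 0, 0.5, 0, 0, 0, 0, 0, 0, 0.5, 0, 0, -30, 0, 0, 0, 0.5, 0, 0, -40, 0, 0, 0, 0.5, 0, 0, -40, 0, 0, 0, 0.5, -26, -35, -25, 0, 0, 0, 0.5, -26, -35, -15, 0, 0, 0, 0.5, -26, -35, 0, 0, 0, 0, 0.5],
)

```text
t: 13.0
tool_pos: [475.3, -110.9, 250.4]
tcp_rot: [179.9, 0.1, 109.4]
force: [0.6, -0.2, -0.8]
finger_gap: 42.8
```

```bash
sed -i 's/nut_grip=143,pointer_tip=116.5,mark=116/nut_grip=148,pointer_tip=121.5,mark=121/;s/lever_grip=75/lever_grip=136/' look.py; python3 look.py g.png nut_grip pointer_tip mark lever_grip pivot; python3 lev.py wrist scene top
```

```text
13.0 [ 475.3 -110.9  250.4] [1.799e+02 1.000e-01 1.094e+02] [ 42.  -1. -31. 103.  -0.  78.  30.]
cam [450. -43. 393.]
nut_grip [192.6 326.7] 0.79 at z 148 [ 479.7 -108.8  148. ]
pointer_tip [212.8 323.4] 0.71 at z 121.5 [ 486.8 -136.   121.5]
mark [181.4 296.3] 0.56 at z 121 [ 452.5 -115.2  121. ]
lever_grip [112.9 453.1] 0.96 at z 136 [557.8 -11.1 136. ]
pivot [174.  415.6] 0.67 at z 75 [573.  -76.3  75. ]
[116.2, 450.7] 0.9
wrist angles [(np.float64(2.396), np.float64(4.0))]
[213.9, 340.7] 0.84
scene angles [(np.float64(2.465), np.float64(3.2))]
[161.2, 319.4] 0.58
top angles [(np.float64(2.334), np.float64(2.3))]
```

View pics/g.png

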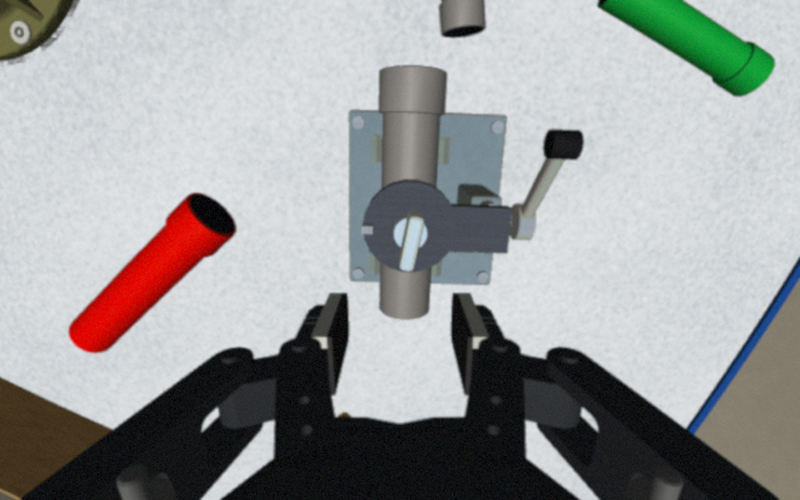

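Lever is open (grip at (563,144)); the wing plate is at (411,235), tilted about 10°. Descending onto the nut.

>>> play_rows(
  moves=[-0.4, 5.3, 0, 0, 0, 0, 0.5, 0, 0, 0, 0, 0, 0.164, 0.5, 0, 0, 30, 0, 0, 0, 0.5, 0, 0, 30, 0, 0, 0, 0.5, 0, 0, 30, 0, 0, 0, 0.5, 0, 0, 27, 0, 0, 0, 0.5, 0, 0, 0, 0, 0, 0, 0.5, 0, 0, 0, 0, 0, 0, 0.95, 0, 0, 0, 0, 0, 0, 0.95, 0, 0, 0, 0, 0, 0, 0.95],
)

```text
t: 14.85
tool_pos: [482.4, -108.8, 133.8]
tcp_rot: [179.8, 0.1, 100.0]
force: [2.6, 1.0, 3.8]
finger_gap: 9.0
```

>>> play_rows(
  moves=[0, 0, 0, 0, 0, 0, 0.95, 0, 0, 0, 0, 0, 0, 0.95],
)

```text
t: 15.1
tool_pos: [482.4, -108.8, 133.8]
tcp_rot: [179.8, 0.1, 100.0]
force: [2.6, 0.7, 5.9]
finger_gap: 9.0
```

>>> play_rows(
  moves=[0, 1.5, 0, 0, 0, 0.1, 0.95, 0, 0, 0, 0, 0, 0.15, 0.95, 0, 0, 0, 0, 0, 0.15, 0.95, 0, 0, 0, 0, 0, 0.15, 0.95, 0, 0, 0, 0, 0, 0.15, 0.95, 0, 0, 0, 0, 0, 0.15, 0.95, 0, 0, 0, 0, 0, 0.15, 0.95, 0, 0, 0, 0, 0, 0.15, 0.95, 0, 0, 0, 0, 0, 0.15, 0.95, 0, 0, 0, 0, 0, 0.1, 0.95],
)

```text
t: 16.35
tool_pos: [480.5, -107.5, 133.7]
tcp_rot: [-179.9, 0.2, 19.6]
force: [-8.0, 3.3, 16.2]
finger_gap: 8.8
```

>>> play_rows(
  moves=[0, 0, 0, 0, 0, 0, 0.95, 0, 0, 0, 0, 0, 0, 0.95],
)

```text
t: 16.6
tool_pos: [480.5, -107.5, 133.7]
tcp_rot: [-179.9, 0.2, 19.8]
force: [-8.2, 4.1, 14.7]
finger_gap: 9.0
```

>>> play_rows(
  moves=[0, 0, 0, 0, 0, 0, 0.5, 0, 0, 0, 0, 0, 0, 0.5, 0, 0, 0, 0, 0, 0, 0.5, 0, 0, -30, 0, 0, 0, 0.5, 0, 0, -40, 0, 0, 0, 0.5, -30, 0, -20, 0, 0, 0, 0.5, -25, 0, 0, 0, 0, 0, 0.5, 0, 0, 0, 0, 0, 0, 0.5],
)

```text
t: 17.6
tool_pos: [429.2, -128.0, 222.1]
tcp_rot: [180.0, 0.0, 19.6]
force: [-0.3, 0.1, -0.1]
finger_gap: 42.6
```

```bash
python3 look.py h.png nut_grip pointer_tip mark lever_grip; python3 -c "
import cv2;im=cv2.imread('pics/h.png');print(im.shape);cv2.imwrite('pics/h2.png',cv2.resize(im[100:350,250:550],None,fx=2.4,fy=2.4,interpolation=2))"
```

```text
17.6 [ 429.2 -128.   222.1] [180.    0.   19.6] [ 40.  -6. -25. 110.  -2.  75. -55.]
cam [ 496. -104.  365.]
nut_grip [128.1 318.6] 0.75 at z 148 [ 481.  -108.9  148. ]
nut_grip [  6.6 319.6] 0.6 at z 148 [554.6 -83.5 148. ]
pointer_tip [158.8 320.3] 0.83 at z 121.5 [ 456.3 -119.1  121.5]
mark [161.3 317.7] 0.67 at z 121 [ 453.5 -117.8  121. ]
(500, 800, 3)
```

View pics/h2.png

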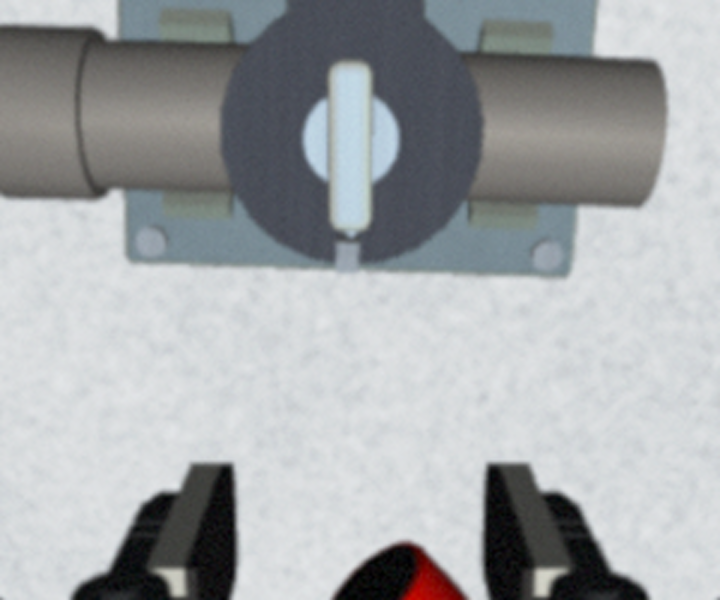

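```bash
python3 - <<'E'
from h import *
c=cam('wrist')
P=lambda u,v,z: atz(c,[(v/2.4+100)/1.25,(u/2.4+250)/1.25],z)
an=lambda d:np.degrees(np.arctan2(d[1],d[0])).round(2)
a,b=P(128,262,12),P(568,275,12); print('base edge -> yaw',an(a-b)-90)
w1,w2=P(350,63,161),P(350.5,228,161); n=(w1+w2)/2
m=P(347,258,126); p=P(350,235,123)
print('wing yaw',an(w1-w2),'nut',n.round(1),'mark',m.round(1),'mark dir',an(n-m),'pointer',p.round(1),an(n-p))
# hough-like fits on image edges
im=cv2.cvtColor(vision.capture('wrist'),cv2.COLOR_RGB2GRAY)
for l in cv2.createLineSegmentDetector().detect(im)[0][:,0]:
    L=np.hypot(l[2]-l[0],l[3]-l[1])
    if L>40 and l[[1,3]].max()<185 and 190<l[0]<450:
        A,B=atz(c,[l[1],l[0]],12),atz(c,[l[3],l[2]],12); g=an(B-A); print(l.round(),'dir mod 90',(g%90).round(2))
E
```

```text
base edge -> yaw 18.08
wing yaw 19.83 nut [ 482.6 -105.9  161. ] mark [ 452.  -115.5  126. ] mark dir 17.45 pointer [ 457.7 -114.3  123. ] 18.66
[352.  99. 418. 102.] dir mod 90 17.36
[346.  26. 343.  87.] dir mod 90 17.65
[324. 157. 325. 107.] dir mod 90 19.65
[296.  71. 298.  24.] dir mod 90 16.18
[312. 106. 312. 157.] dir mod 90 19.18
[240.  92. 239.  32.] dir mod 90 17.55
[348.  32. 402.  35.] dir mod 90 17.79
[242.  28. 296.  30.] dir mod 90 17.41
[387. 174. 331. 172.] dir mod 90 17.62
[404.  38. 399.  98.] dir mod 90 17.59
[298. 171. 244. 169.] dir mod 90 18.03
[417. 107. 358. 103.] dir mod 90 16.96
```

Base and pipe edges give a clamp yaw of about 17.6°, against about 19.6° for the wing, so it needs 2° more clockwise. I'll re-grip and trim.

>>> play_rows(
  moves=[28, 0, 0, 0, 0, 0, 0.5, 27.5, -1, 20, 0, 0, 0, 0.5, 0, 0, 35, 0, 0, 0, 0.5, 0, 0, 33, 0, 0, 0, 0.5, 0, 0, 0, 0, 0, 0, 0.95, 0, 0, 0, 0, 0, 0, 0.95, 0, 0, 0, 0, 0, 0, 0.95, 0, 0, 0, 0, 0, 0.02, 0.95, 0, 0, 0, 0, 0, 0.018, 0.95, 0, 0, 0, 0, 0, 0, 0.95],
)

```text
t: 19.15
tool_pos: [482.5, -106.9, 134.8]
tcp_rot: [-180.0, -0.0, 17.6]
force: [-2.2, 3.1, 0.8]
finger_gap: 9.1
```

>>> play_rows(
  moves=[0, 0, 0, 0, 0, 0, 0.5, 0, 0, 0, 0, 0, 0, 0.5, 0, 0, 0, 0, 0, 0, 0.5, 0, 0, -30, 0, 0, 0, 0.5, 0, 0, -40, 0, 0, 0, 0.5, -30, 0, -20, 0, 0, 0, 0.5, -25, 0, 0, 0, 0, 0, 0.5, 0, 0, 0, 0, 0, 0, 0.5],
)

```text
t: 20.15
tool_pos: [429.1, -125.1, 224.6]
tcp_rot: [179.9, -0.0, 17.4]
force: [0.3, -0.1, -0.1]
finger_gap: 42.4
```

```bash
python3 look.py i.png nut_grip; python3 - <<'E'
from h import *
c=cam('wrist')
an=lambda d:np.degrees(np.arctan2(d[1],d[0])).round(2)
im=cv2.cvtColor(vision.capture('wrist'),cv2.COLOR_RGB2GRAY)
for l in cv2.createLineSegmentDetector().detect(im)[0][:,0]:
    L=np.hypot(l[2]-l[0],l[3]-l[1])
    if L>40 and l[[1,3]].max()<185 and 190<l[0]<450:
        A,B=atz(c,[l[1],l[0]],12),atz(c,[l[3],l[2]],12); g=an(B-A); print(l.round(),'dir mod 90',(g%90).round(2))
E
```

```text
20.15 [ 429.1 -125.1  224.6] [179.9  -0.   17.4] [ 40.  -6. -25. 110.  -3.  75. -57.]
cam [ 497. -104.  367.]
nut_grip [127.  318.2] 0.85 at z 148 [ 482.1 -107.7  148. ]
nut_grip [  5.6 314.4] 0.36 at z 148 [556.5 -81.9 148. ]
[352.  98. 417.  98.] dir mod 90 17.44
[302.  12. 250.  -1.] dir mod 90 4.46
[342.  27. 341.  87.] dir mod 90 17.66
[325. 157. 325. 107.] dir mod 90 17.85
[295.  87. 294.  27.] dir mod 90 17.55
[336. 171. 288. 171.] dir mod 90 18.0
[240.  96. 236.  36.] dir mod 90 17.53
[344.  32. 398.  33.] dir mod 90 17.75
[239.  33. 293.  32.] dir mod 90 17.33
[401.  36. 397.  96.] dir mod 90 17.39
[287. 171. 247. 172.] dir mod 90 17.75
[387. 171. 337. 171.] dir mod 90 17.29
[270.  -0. 310.   9.] dir mod 90 5.35
[279. 103. 232. 103.] dir mod 90 17.83
[416. 104. 356. 102.] dir mod 90 16.66
[361. 144. 409. 144.] dir mod 90 18.66
```

```bash
python3 -c "
import cv2;im=cv2.imread('pics/i.png');cv2.imwrite('pics/i2.png',cv2.resize(im[100:350,250:550],None,fx=2.4,fy=2.4,interpolation=2))"
```

View pics/i2.png

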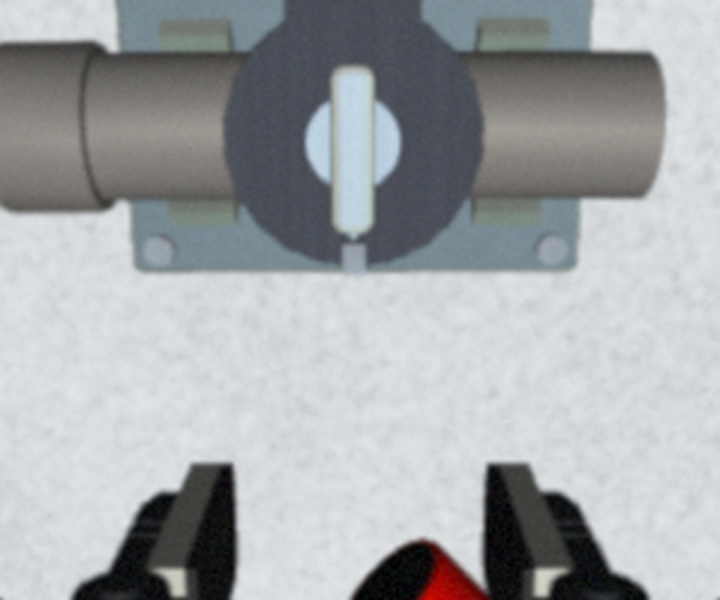

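Pointer and mark are in line at column ~353 in the crop. Now for the lever.

>>> play_rows(
  moves=[39.1, -17.2, 0, 0, 0, 0, 0.5, 39.1, -17.2, 0, 0, 0, 0, 0.5, 39.1, -17.2, 0, 0, 0, 0, 0.5, 39.1, -17.2, 0, 0, 0, 0, 0.5, 0, 0, 0, 0, 0, -0.175, 0.5, 0, 0, 0, 0, 0, -0.175, 0.5, 0, 0, 0, 0, 0, -0.175, 0.5, 0, 0, 0, 0, 0, -0.175, 0.5, 0, 0, 0, 0, 0, -0.175, 0.5, 0, 0, 0, 0, 0, -0.175, 0.5],
)

```text
t: 21.55
tool_pos: [558.8, -10.2, 223.6]
tcp_rot: [-180.0, -0.1, 78.1]
force: [0.7, -0.4, 0.3]
finger_gap: 42.7
```

>>> play_rows(
  moves=[0, 0, 0, 0, 0, -0.175, 0.5, 0, 0, 0, 0, 0, -0.175, 0.5, 0, 0, 0, 0, 0, -0.175, 0.5, 0, 0, 0, 0, 0, 0, 0.5],
)

```text
t: 22.05
tool_pos: [558.7, -10.4, 223.7]
tcp_rot: [180.0, -0.1, 107.8]
force: [0.7, 1.2, -0.3]
finger_gap: 43.0
```

```bash
python3 look.py j.png lever_grip pivot
```

```text
22.05 [558.7 -10.4 223.7] [ 1.800e+02 -1.000e-01  1.078e+02] [ 37.  11. -44.  96.   8.  76.  10.]
cam [535.  58. 366.]
lever_grip [199.7 317.8] 0.83 at z 136 [556.3 -12.2 136. ]
pivot [242.8 316.7] 0.66 at z 75 [575.3 -77.   75. ]
```

>>> play_rows(
  moves=[-1.5, -2, 26, 0, 0, 0, 0.5, 0, 0, 27, 0, 0, 0, 0.5, 0, 0, 27, 0, 0, 0, 0.5, 0, 0, 26.5, 0, 0, 0, 0.5, 0, 0, 0, 0, 0, 0, 0.5, 0, 0, 0, 0, 0, 0, 0.9, 0, 0, 0, 0, 0, 0, 0.9, 0, 0, 0, 0, 0, 0, 0.9, 0, 0, 0, 0, 0, 0, 0.9],
)

```text
t: 23.32
tool_pos: [557.4, -13.1, 119.1]
tcp_rot: [179.9, 0.1, 107.8]
force: [-2.7, 0.1, 6.3]
finger_gap: 18.8
```

>>> play_rows(
  moves=[-7.77, 0, -7.6, 0, 0, 0, 0.9, -8.6, 0, -6.53, 0, 0, 0, 0.9, -9.32, 0, -5.45, 0, 0, 0, 0.9, -9.89, 0, -4.28, 0, 0, 0, 0.9, -10.34, 0, -3.08, 0, 0, 0, 0.9, -10.64, 0, -1.82, 0, 0, 0, 0.9, -10.78, 0, -0.53, 0, 0, 0, 0.9, -10.76, 0, 0.76, 0, 0, 0, 0.9, -10.6, 0, 2.05, 0, 0, 0, 0.9, -10.28, 0, 3.3, 0, 0, 0, 0.9],
)

```text
t: 24.58
tool_pos: [587.0, -106.3, 142.3]
tcp_rot: [-180.0, -0.1, 107.9]
force: [-2.7, 4.8, 5.2]
finger_gap: 18.8
```

>>> play_rows(
  moves=[-9.8, 0, 4.5, 0, 0, 0, 0.9, -9.2, 0, 5.65, 0, 0, 0, 0.9, -8.46, 0, 6.71, 0, 0, 0, 0.9, -7.59, 0, 7.67, 0, 0, 0, 0.9, -6.62, 0, 8.53, 0, 0, 0, 0.9, -5.55, 0, 9.25, 0, 0, 0, 0.9, -4.4, 0, 9.86, 0, 0, 0, 0.9, -3.19, 0, 10.31, 0, 0, 0, 0.9, -1.94, 0, 10.62, 0, 0, 0, 0.9, -0.65, 0, 10.77, 0, 0, 0, 0.9],
)

```text
t: 25.82
tool_pos: [605.2, -163.7, 58.7]
tcp_rot: [180.0, 0.1, 107.7]
force: [-0.7, 3.9, 7.2]
finger_gap: 19.0
```

>>> play_rows(
  moves=[0, 0, 0, 0, 0, 0, 0.9, 0, 0, 2, 0, 0, 0, 0.9, 0, 0, 2, 0, 0, 0, 0.9, 0, 0, 0, 0, 0, 0, 0.9],
)

```text
t: 26.32
tool_pos: [605.2, -163.3, 54.5]
tcp_rot: [179.9, 0.1, 107.7]
force: [-1.8, -0.1, 5.0]
finger_gap: 19.0
```

Not at the stop yet; continue until the force rises.

>>> play_rows(
  moves=[0, 0, 2, 0, 0, 0, 0.9, 0, 0, 2, 0, 0, 0, 0.9, 0, 0, 0, 0, 0, 0, 0.9],
)

```text
t: 26.7
tool_pos: [604.8, -162.7, 50.3]
tcp_rot: [-180.0, 0.1, 107.8]
force: [-2.5, 0.9, 6.4]
finger_gap: 18.6
```

```bash
sed -i 's/19.35/17.6/;s/575.3,-77,75/577,-76.8,75/' lev.py; python3 lev.py wrist scene top
```

```text
[284.7, 320.6] 0.86
wrist angles [(np.float64(0.112), np.float64(0.4)), (np.float64(1.057), np.float64(0.8))]
[272.7, 296.5] 0.55
scene angles [(np.float64(-0.03), np.float64(1.0))]
[148.9, 371.0] 0.48
top angles [(np.float64(0.517), np.float64(5.6))]
```

>>> play_rows(
  moves=[0, 0, 2, 0, 0, 0, 0.9, 0, 0, 2, 0, 0, 0, 0.9, 0, 0, 0, 0, 0, 0, 0.9],
)

```text
t: 27.38
tool_pos: [604.7, -162.4, 46.3]
tcp_rot: [-180.0, 0.0, 107.8]
force: [-1.6, 1.2, 6.1]
finger_gap: 18.8
```

>>> play_rows(
  moves=[0, 0, 2, 0, 0, 0, 0.9, 0, 0, 1, 0, 0, 0, 0.9, 0, 0, 0, 0, 0, 0, 0.9],
)

```text
t: 27.75
tool_pos: [604.5, -161.9, 43.2]
tcp_rot: [-180.0, -0.0, 107.8]
force: [-2.8, 1.9, 5.4]
finger_gap: 18.8
```

```bash
python3 lev.py wrist scene; python3 - <<'E'
from h import *
im=vision.capture('wrist'); im2=vision.capture('scene')
a=im[60:400,200:440]; b=cv2.resize(im2[180:300,250:370],(340,340),interpolation=cv2.INTER_CUBIC)
save('k.png',np.hstack([a,b]),1.3)
E
```

```text
[289.3, 321.3] 0.77
wrist angles [(np.float64(0.047), np.float64(0.1)), (np.float64(1.149), np.float64(0.8))]
[270.4, 299.6] 0.57
scene angles [(np.float64(0.088), np.float64(6.3))]
```

View pics/k.png

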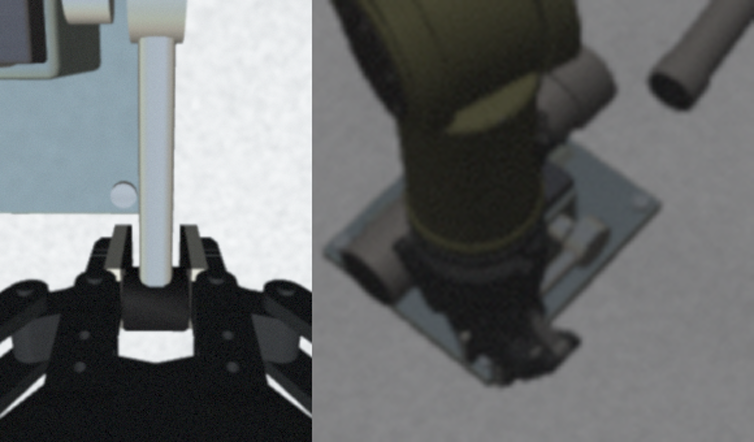

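The lever is still moving (0.11 to 0.05 in the wrist view), so keep going.

>>> play_rows(
  moves=[0, 0, 2, 0, 0, 0, 0.9, 0, 0, 2, 0, 0, 0, 0.9, 0, 0, 0, 0, 0, 0, 0.9],
)

```text
t: 28.42
tool_pos: [604.3, -161.2, 39.1]
tcp_rot: [-180.0, -0.1, 107.9]
force: [-2.6, 2.4, 5.9]
finger_gap: 18.9
```

>>> play_rows(
  moves=[0, 0, 2, 0, 0, 0, 0.9, 0, 0, 0, 0, 0, 0, 0.9],
)

```text
t: 28.68
tool_pos: [604.5, -161.2, 38.8]
tcp_rot: [-179.9, -0.0, 107.9]
force: [-7.3, 2.9, 16.5]
finger_gap: 18.8
```

>>> play_rows(
  moves=[0, 0, 2, 0, 0, 0, 0.9, 0, 0, 0, 0, 0, 0, 0.9],
)

```text
t: 28.92
tool_pos: [604.6, -161.4, 38.4]
tcp_rot: [-179.9, 0.0, 107.8]
force: [-10.0, 3.7, 25.3]
finger_gap: 18.8
```

Stop reached (force 25 N, no motion). Release, rise and check.

>>> play_rows(
  moves=[0, 0, 0, 0, 0, 0, 0.5, 0, 0, 0, 0, 0, 0, 0.5, 0, 0, 0, 0, 0, 0, 0.5, 0, 0, -30, 0, 0, 0, 0.5, 0, 0, -45, 0, 0, 0, 0.5, 0, 0, -45, 0, 0, 0, 0.5, 0, 0, -45, 0, 0, 0, 0.5, 0, -30, -45, 0, 0, 0, 0.5, 0, -30, -20, 0, 0, 0, 0.5, 0, 0, 0, 0, 0, 0, 0.5],
)

```text
t: 30.18
tool_pos: [547.1, -182.3, 266.0]
tcp_rot: [179.9, 0.2, 107.6]
force: [-0.1, 0.3, -1.1]
finger_gap: 42.6
```

```bash
sed -i 's/lever_grip=136/lever_grip=75/;s/nut_grip=148,pointer_tip=121.5,mark=121/nut_grip=143,pointer_tip=116.5,mark=116/' look.py; python3 look.py l.png lever_grip pivot nut_grip pointer_tip mark pipe; python3 lev.py wrist scene top
```

```text
30.175 [ 547.1 -182.3  266. ] [179.9   0.2 107.6] [ 50.  12. -39.  90.   8.  81.  28.]
cam [ 524. -113.  408.]
lever_grip [167.6 375.8] 0.79 at z 75 [ 605.7 -160.    75. ]
pivot [ 90.3 288.9] 0.71 at z 75 [ 488.7 -109.6   75. ]
pivot [ 87.5 373.7] 0.58 at z 75 [573.3 -79.6  75. ]
nut_grip [ 79.6 275.8] 0.63 at z 143 [ 483.  -105.4  143. ]
pointer_tip [ 81.9 247.9] 0.6 at z 116.5 [ 454.8 -114.2  116.5]
mark [ 82.5 246.2] 0.95 at z 116 [ 453.3 -115.2  116. ]
mark [164.  375.8] 0.49 at z 116 [ 594.3 -150.9  116. ]
pipe [165.5  78.2] 0.7 at z 51 [ 256.4 -271.9   51. ]
[171.9, 373.2] 0.87
wrist angles [(np.float64(-0.032), np.float64(0.5))]
[272.2, 298.2] 0.8
scene angles [(np.float64(-0.017), np.float64(3.0))]
[152.4, 372.9] 0.6
top angles []
```

View pics/l.png

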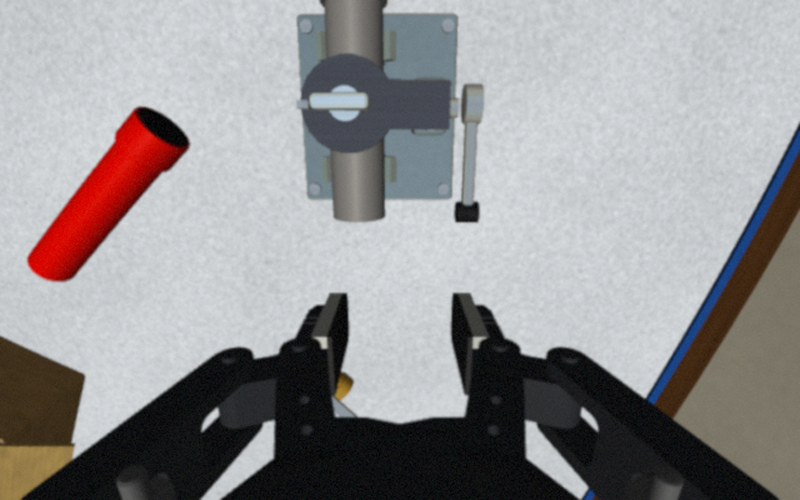

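The lever is closed (grip at (467,212)), the pointer is on the mark at (304,103), the pipe is in its saddles and the gripper is clear.

```bash
python3 -c "
from h import *
ctrl.close_job(); print(ctrl.get_state()['t'])"
```

```text
the job is handed in; nothing more can be done
the job is handed in; nothing more can be done
```

The hold-down is clamped and the job is handed in, about 30.5 s into the 72 s allowed. I did the steps in the order asked:

1. **Lever opened:** I swung it over until it hit its stop, where the force rose to about 29 N and it moved no further. The wrist camera read about 2.40 rad.
2. **Wing nut turned:** I turned it clockwise to the mark and released it to check. It was about 2° short, so I re-gripped and trimmed it. The wing then lay at 17.9° and the clamp edges at about 17.6°, with the pointer and mark in line in the picture.
3. **Lever closed:** I swung it back to its stop, at about 25 N, then let go and moved clear.

**Last checks:** the lever read about -0.03 rad (wrist camera) and -0.02 rad (scene camera), which is closed. The pointer was still on the mark. The pipe lay in its saddles and the gripper was clear.

**What disagreed or was not checked:**
- The first clamp yaw fit gave 19.3°, but close-up edges showed 17.6°. I used the close-up value.
- On both lever swings the arm had to go well past the computed arc before reaching the stop. I relied on the force rise and the cameras instead.
- The networks' lever readings scattered while the gripper hid the grip, and the top camera matched no lever angle at the end.
- I did not measure the clamping force on the pipe.
- I checked the bystander fittings only by what showed in passing, though the arm never worked near them.

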